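# Eject the belt-grinder roller from its nest and fit it on the drive spindle

### The job

Press the red ejector lever of the green nest all the way down so that the drive roller rises out of its pocket, then lift the roller out and fit it upright on the flat-sided brass spindle of the grinder's drive head: turn it until its slot lines up with the spindle, lower it until it rests fully home on the steel collar, and let go. Leave the wrench, tin, brush and steel billet where they lie.

Things in the scene. Friction and masses are not known exactly. Their poses are not given: they have to be found in the camera images.
- nest: Green block 100 x 100 mm, its top 76 mm above the bench, on a dark steel plate 130 x 130 x 12 mm, fixed to the bench but standing elsewhere and turned otherwise each time. Origin: on the bench under the centre of its round pocket (63 mm wide, open at the top). The lever sticks out along the nest's +x side. z up.
- ejector (a joint): Ejector lever, rad: 0 = up (start; outer end 0.35 rad above level), 0.70 = fully down (0.35 below level), a hard stop. Pivot 62 mm from the nest's centre along nest +x, 62 mm above the bench; swings in the nest's x-z plane. Pushing the pad straight down takes about 6 to 9 N. It is stiff and stays where it is left. The roller rises 51 mm per rad, 36 mm in all.
- ejector_pad (a point): Centre of the upper face of the red pressing pad (36 x 36 mm) at the lever's outer end, 100 mm from the pivot. Starts about 103 mm above the bench, ends about 34 mm above it.
- roller_mid (a point): Centre of the drive roller, on its axis half-way up: upright aluminium cylinder 60 mm in diameter, 62 mm tall, black rubber tread round its lower half. A slot-shaped bore, 29.5 mm along the roller's x by 16.5 mm along its y, runs right through along its axis z. At the start its top is flush with the nest's top, so it cannot be gripped; raised, its upper 36 mm stand clear.
- roller: The same drive roller, 0.3 to 0.5 kg; origin at the centre of its underside, axes as for its centre. Its turn in the nest's pocket varies; half a turn makes no difference to how it fits. Two red paint marks on its top face lie in line with the slot's length (roller x).
- drive: Grey drive head 130 x 120 x 46 mm, fixed to the bench but standing elsewhere and turned otherwise each time, with a blue motor 60 mm in diameter lying along its +x side (65 to 186 mm from the spindle's axis, top 66 mm above the bench). Origin: on the bench under the spindle's axis. z up.
- spindle_seat (a point): Centre of the top of the round steel collar (diameter 56 mm, 56 mm above the bench) on which the roller rests when home, its centre then 31 mm above this point. Out of it rises the brass spindle, 27 mm along this frame's x by 14 mm along y, 46 mm tall; its upper 12 mm taper to 19 x 7 mm. The slot clears it by 1.2 mm a side; the roller fits either way round.
- wrench: Bystander: loose steel wrench about 190 mm long lying on the bench. Leave it.
- tin: Bystander: loose round tin, 66 mm in diameter, 85 mm tall. Leave it.
- brush: Bystander: loose brush about 200 mm long lying on the bench. Leave it.
- billet: Bystander: loose dark steel billet 150 x 35 x 20 mm lying on the bench. Leave it.
Things that resemble listed ones, but are neither listed nor needed, are in the scene too. What is shaped like the roller but purple is not meant.

How it is judged:
On the way, in this order (a step that is already met when the one before it is completed fails the run):
1. the ejector lever is pressed down and the roller has risen in its pocket (value of joint ejector above 0.62 rad and z of roller_mid in the frame of nest above 0.072 m and horizontal distance between roller_mid and nest below 0.01 m), for 0.2 s.
2. the roller is lifted clear of the nest (z of roller_mid in the frame of nest above 0.115 m), for 0.1 s.
At the end, for the whole second after the job is handed in: The roller stands upright (within 0.08 rad) and at rest on the spindle, its slot in line with it (within 0.16 rad), its axis within 5 mm of the spindle's and its underside down on the collar (within 4 mm) (horizontal distance between roller_mid and spindle_seat below 0.005 m and z of roller_mid in the frame of spindle_seat between 0.026 and 0.035 m and angle between roller_mid's own z axis and vertical below 0.08 rad and angle between the x axis of roller_mid and the x axis of spindle_seat, either way round below 0.16 rad and linear speed of roller below 0.02 m/s and angular speed of roller below 0.2 rad/s); the robot touches nothing.
It fails at once if a bystander (wrench, tin, brush or billet) is moved more than 30 mm (distance of any of wrench, tin, brush, billet from where it was at the start of the episode above 0.03 m).
It also fails if it takes over 54 s, if anything falls off the work surface, if the arm or the gripper's body presses on something with over 40 N, if the wrist force passes 120 N, or if a joint passes its speed limit or range.

### The arm

A 6-joint arm with a two-finger parallel gripper is mounted at the origin on the work surface. World frame = base frame: x ahead of the robot, y to its left, z up, the work surface at z = 0. Lengths are in m, angles in rad, forces in N, time in s.
With the tool pointing down it reaches from about 0.25 to 0.725 m from the base axis. Payload 4 kg.
Tool frame: the origin (TCP) lies on the centre line of the jaws, within the pads' length; the fingertips stand ahead of it and the grasp point (between the pads) lies 11 mm behind it (bot.tip_extent is the z of the fingertips in the tool frame, in m); z points along the fingers, y is the direction in which the jaws open and shut (so a half turn about z gives the same grasp; the last joint's range is limited). The gripper opens to 85 mm and grips with 20 to 120 N. Pads are 22 mm wide; open, the fingers measure 114 mm over their backs; the gripper's body (76 mm by 85 mm) begins 54 mm behind the grasp point. The pads swing forward as they close: fully open they stand 13 mm farther back than shut.
Start: joints at [-1.156, 0.241, 0.005, 1.335, 0, 1.571], TCP at [0.202, -0.458, 0.239] pointing down, gripper open.
Joint ranges: [-2.72, 2.72], [-1.05, 1.87], [-1.09, 1.28], [-1.99, 2.15], [-1.42, 1.44], [-3.14, 3.14]. Speed limits (rad/s): [2.79, 2.79, 3.14, 3.14, 3.14, 3.14].

### API

Orientations are given as a unit quaternion [x, y, z, w].
In Python, from workcell import bot gives the robot as it stands.
- The arm moves only by the shell command python3 -m jog 'ROWS'. ROWS is JSON, a list that holds one entry, the list of rows, each a list of 7 numbers: the shift along the world's x, y, z in m, then the turn, a rotation vector about the world's x, y, z in degrees, then the closure in counts, from 0 (fully open) to 255 (shut). In form: [[[tx, ty, tz, ax, ay, az, fingers], ...]]. A call has 1 to 10 rows; each row is the pose to reach, as a shift and turn from the pose commanded when the call began; what a row does not reach only later rows make up. A row lasts 1/12 s, in which the tool goes at most 41.7 mm and 7.16 degrees, less where a joint would pass 70% of its speed; a pose out of reach is approached as far as the arm can. A call with a gripper value outside its range is refused whole. The fingers move at their own pace and stop on an object; the grip force is fixed at half the most. Time passes only in rows, so rows that repeat a pose let the fingers close. It gives the time, the measured TCP pose, the force and the opening at its end, in the units of the state.
- bot.get_obs(): the state, without advancing time (a new reading comes with each control period).
- bot.camera(name): name is "scene" or "side" or "wrist"; returns the picture (420x560x3 uint8, blue, green, red); there is no depth.
- bot.camera_model(name): a dict with "K" (3x3 intrinsics, pixels), "T" (4x4, takes a point from camera to world coordinates). Camera axes: x right, y down, z forward; pixel columns grow to the right and rows downward; lengths in m; the calibration is good to about 2 mm. A picture is of the moment at which its call begins: read the wrist's pose just before it. camera_model takes no time and is no camera call; for the wrist camera it gives the pose at the moment of the call.
- bot.job_done(): hands the job in, once; it reports no verdict.
The state is a dict: "clock": time; "joint_pos": joint angles; "joint_vel": joint speeds; "tau": joint torques, N m; "eef_pos": TCP position; "tool_rot": TCP orientation; "ft_force": force on the tool from outside, world axes, zero at the start; "ft_torque": the same for the moment, N m; "grip_width": finger opening in m.
Only numpy, scipy, OpenCV 4.12 (cv2) and the standard library are available. Lean on these libraries where they do the work, as an engineer would, in place of code of your own. Each camera call takes 0.05 s, during which the arm holds its last target. There are 200 camera calls.

## Working session

There is one attempt and no reset: what is moved stays moved. The work goes in short steps, Python scripts to look and compute and a shell command to move; the robot and the scene stay as the last step left them, time stands still between calls to the robot, and variables do not carry over. Pictures are saved under pics/ and viewed, about 8 in all and at most 12, crops included, and the job is handed in when it is done.

```bash
mkdir -p pics; cat > h.py <<'E'
from workcell import bot
import cv2, numpy as np
def snap(name,fn):
    m=bot.camera_model(name); im=bot.camera(name); cv2.imwrite(f'pics/{fn}.png',im); np.savez(f'pics/{fn}.npz',K=m['K'],T=m['T']); return im
def px2w(fn,uv,z):
    d=np.load(f'pics/{fn}.npz');K,T=d['K'],np.array(d['T'])
    r=T[:3,:3]@np.linalg.inv(K)@np.array([uv[0],uv[1],1.]);o=T[:3,3]
    return o+r*(z-o[2])/r[2]
def w2px(fn,p):
    d=np.load(f'pics/{fn}.npz');K,T=d['K'],np.array(d['T'])
    c=T[:3,:3].T@(np.array(p)-T[:3,3]);q=K@c;return q[:2]/q[2]
E
python3 - <<'E'
from h import *
a=snap('scene','s0');b=snap('side','d0');c=snap('wrist','w0')
cv2.imwrite('pics/all0.png',np.vstack([np.hstack([a,b])])[:, :] if 0 else cv2.resize(np.hstack([a,b]),(800,300)))
o=bot.get_obs();print(o);print(bot.tip_extent)
for n in('scene','side','wrist'):print(n,np.round(bot.camera_model(n)['T'],3).tolist(),bot.camera_model(n)['K'][0])
E
```

```text
{'clock': 0.15, 'joint_pos': array([-1.15601009e+00,  2.41261767e-01,  4.00725574e-03,  1.33524079e+00,
       -1.45095824e-05,  1.57079451e+00]), 'joint_vel': array([-0.00132234, -0.0029027 ,  0.00473414, -0.00138565, -0.00064598,
        0.00023557]), 'tau': array([ 3.76020116e-04, -3.72635400e+01,  2.52638590e+01,  1.23577603e-02,
        7.88339003e-05, -1.00641168e-05]), 'eef_pos': array([ 0.20129361, -0.45714964,  0.23859648]), 'tool_rot': array([ 9.78570479e-01,  2.05910407e-01, -1.82015928e-04, -8.29788941e-04]), 'ft_force': array([ 0.57251762, -0.40027846,  0.39236437]), 'ft_torque': array([ 0.02515516, -0.00635168, -0.02119267]), 'grip_width': 0.08586454122754054}
0.008
scene [[-0.127, 0.836, -0.534, 1.202], [0.992, 0.104, -0.073, 0.091], [-0.005, -0.539, -0.842, 1.094], [0.0, 0.0, 0.0, 1.0]] [379.14354845   0.         277.46481855]
side [[0.996, -0.042, 0.079, 0.475], [-0.088, -0.618, 0.781, -0.944], [0.016, -0.785, -0.619, 0.819], [0.0, 0.0, 0.0, 1.0]] [433.8136783    0.         280.13391574]
wrist [[0.403, -0.879, -0.256, 0.266], [-0.915, -0.387, -0.111, -0.428], [-0.002, 0.279, -0.96, 0.374], [0.0, 0.0, 0.0, 1.0]] [332.35276217   0.         277.11775591]
```

View pics/s0.png

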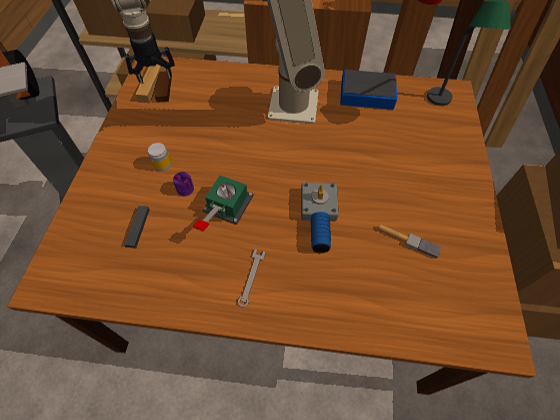

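View pics/d0.png

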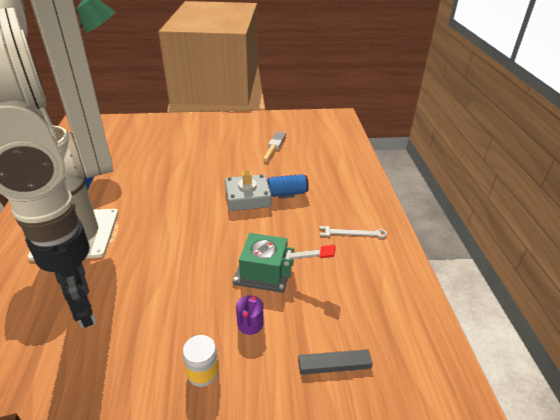

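The scene view shows the green nest with its silver roller at (226,192), the red pad at (201,225), the drive spindle at (320,193) and the motor at (320,232). Side view: nest roller (263,249), pad (327,251), spindle (247,180).

Candidates for the roller: silver in the green nest, scene (226,192), which is the one wanted; purple in scene (183,184) and side (250,315), a decoy; tin at (158,157), no. I'm checking with enlarged crops.

```bash
python3 - <<'E'
from h import *
a=cv2.imread('pics/s0.png');b=cv2.imread('pics/d0.png')
def c(im,x,y,w=80,h=60,s=5): return cv2.resize(im[y:y+h,x:x+w],(w*s,h*s),interpolation=cv2.INTER_CUBIC)
cv2.imwrite('pics/crop0.png',np.vstack([np.hstack([c(a,180,174),c(a,285,174)]),np.hstack([c(b,230,230,112,84,1)if 0 else cv2.resize(b[220:295,240:340],(400,300),interpolation=cv2.INTER_CUBIC),cv2.resize(b[150:225,215:315],(400,300),interpolation=cv2.INTER_CUBIC)])]))
E
```

```text
(no output)
```

View pics/crop0.png

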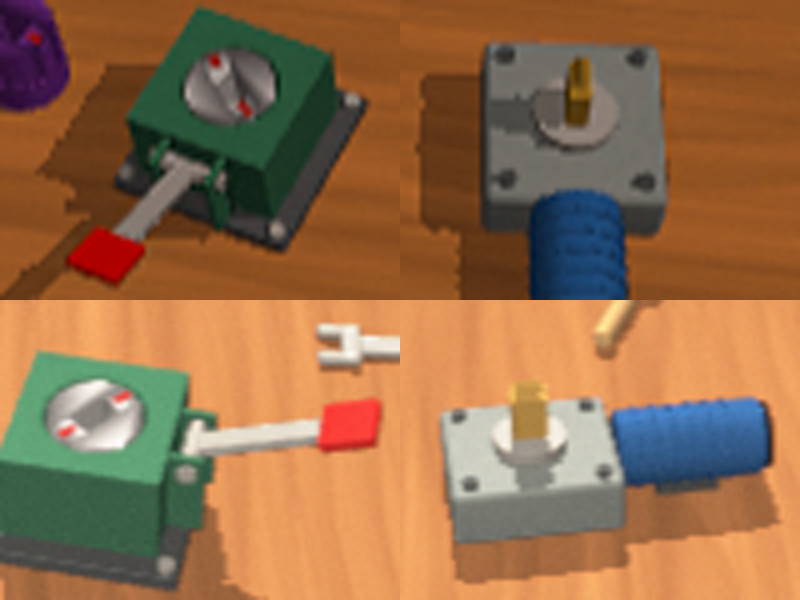

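```bash
python3 - <<'E'
from h import *
S=lambda x,y:(180+x/5-.4,174+y/5-.4)
S2=lambda x,y:(285+(x-400)/5-.4,174+y/5-.4)
D=lambda x,y:(240+x/4-.4,220+(y-300)/4-.4)
D2=lambda x,y:(215+(x-400)/4-.4,150+(y-300)/4-.4)
def p(n,fn,uv,z): q=px2w(fn,uv,z);print(n,fn,np.round(q,4));return q
ang=lambda a,b:np.degrees(np.arctan2(*(b-a)[1::-1]))
for fn,c,m1,m2,pad in (('s0',S(231,86),S(215,61),S(245,108),S(105,255)),('d0',D(95,415),D(68,432),D(122,397),D(350,425))):
    r=p('roller',fn,c,.076);a=p('m1',fn,m1,.076);b=p('m2',fn,m2,.076);d=p('pad',fn,pad,.103)
    print('slot',ang(a,b),'lever',ang(r,d),np.linalg.norm((d-r)[:2]),'exp',.062+.094)
for fn,cs,col in (('s0',[S2(483,45),S2(660,45),S2(665,205),S2(484,203)],S2(576,111)),('d0',[D2(442,413),D2(605,400),D2(623,484),D2(457,500)],D2(529,439))):
    q=np.array([p('c',fn,u,.046) for u in cs]);m=q.mean(0);print('mean',m,[np.linalg.norm(q[i]-q[i-1]) for i in range(4)],[ang(q[i-1],q[i]) for i in range(4)])
    p('collar',fn,col,.056)
for fn,u in (('s0',(320,240)),('d0',(300,184))):p('motor',fn,u,.06)
for fn,u in (('s0',(183,178)),('d0',(250,303))):p('purple',fn,u,.06)
p('wrenchtop','s0',(258,252),.005)
from scipy.spatial.transform import Rotation as R
print(R.from_quat(bot.get_obs()['tool_rot']).as_matrix().round(3))
E
```

```text
roller s0 [ 0.5137 -0.1737  0.076 ]
m1 s0 [ 0.4951 -0.1883  0.076 ]
m2 s0 [ 0.5297 -0.1612  0.076 ]
pad s0 [ 0.6637 -0.2173  0.103 ]
slot 38.061336802733834 lever -16.20622016294385 0.1562545710681396 exp 0.156
roller d0 [ 0.5132 -0.1719  0.076 ]
m1 d0 [ 0.496  -0.1856  0.076 ]
m2 d0 [ 0.5308 -0.1571  0.076 ]
pad d0 [ 0.6613 -0.2192  0.103 ]
slot 39.23907062470715 lever -17.69817599987612 0.15546636292273883 exp 0.156
c s0 [0.4279 0.0679 0.046 ]
c s0 [0.413 0.188 0.046]
c s0 [0.5412 0.1968 0.046 ]
c s0 [0.5542 0.0804 0.046 ]
mean [0.48406512 0.13324134 0.046     ] [np.float64(0.1269198916676563), np.float64(0.1209973960847202), np.float64(0.1285179149137124), np.float64(0.11709716916411585)] [np.float64(-174.34743544108338), np.float64(97.06766844531685), np.float64(3.925964314961278), np.float64(-83.63869241040749)]
collar s0 [0.4816 0.1342 0.056 ]
c d0 [0.4139 0.1832 0.046 ]
c d0 [0.5419 0.193  0.046 ]
c d0 [0.5483 0.0818 0.046 ]
c d0 [0.426  0.0705 0.046 ]
mean [0.48253566 0.13212874 0.046     ] [np.float64(0.11333873651527208), np.float64(0.12836208274178784), np.float64(0.11135096708912696), np.float64(0.12279603677722681)] [np.float64(96.15663341754636), np.float64(4.356316766514365), np.float64(-86.68357158421209), np.float64(-174.73371238705369)]
collar d0 [0.4805 0.1297 0.056 ]
motor s0 [0.6482 0.1457 0.06  ]
motor d0 [0.6404 0.1154 0.06  ]
purple s0 [ 0.4684 -0.3335  0.06  ]
purple d0 [ 0.4749 -0.3253  0.06  ]
wrenchtop s0 [ 0.6859 -0.0434  0.005 ]
[[ 0.915  0.403 -0.001]
 [ 0.403 -0.915  0.002]
 [-0.    -0.002 -1.   ]]
```

```bash
python3 -m jog '[[[0.463,0.239,-0.04,0,0,70,255],[0.463,0.239,-0.04,0,0,70,255],[0.463,0.239,-0.04,0,0,70,255],[0.463,0.239,-0.04,0,0,70,255],[0.463,0.239,-0.04,0,0,70,255],[0.463,0.239,-0.04,0,0,70,255],[0.463,0.239,-0.04,0,0,70,255],[0.463,0.239,-0.04,0,0,70,255],[0.463,0.239,-0.04,0,0,70,255],[0.463,0.239,-0.04,0,0,70,255]]]'
python3 -m jog '[[[0.0,0,0,0,0,0,255],[0,0,0,0,0,0,255]]]'; python3 -c "
from workcell import bot;print(bot.tip_extent,bot.get_obs()['joint_pos'])"
```

```text
clock: 0.98
eef_pos: [0.5721, -0.2656, 0.2068]
tool_rot: [0.681, 0.732, -0.0, -0.0]
ft_force: [0.0, -0.4, -0.6]
grip_width: 0.0002
clock: 1.15
eef_pos: [0.5719, -0.265, 0.2054]
tool_rot: [0.682, 0.731, -0.001, -0.001]
ft_force: [0.5, -0.9, 0.1]
grip_width: 0.0001
0.008 [-4.33816233e-01  5.21270254e-01  3.30873010e-01  1.38326829e+00
 -1.65110215e-04  1.06767165e+00]
```

```bash
python3 -m jog '[[[0.0925,0.046,0.0,0,0,11,255],[0.0925,0.046,0,0,0,11,255],[0.0925,0.046,-0.02,0,0,11,255],[0.0925,0.046,-0.04,0,0,11,255],[0.0925,0.046,-0.06,0,0,11,255],[0.0925,0.046,-0.075,0,0,11,255],[0.0925,0.046,-0.075,0,0,11,255]]]'
python3 - <<'E'
from h import *
a=snap('wrist','w1');b=snap('side','d1');s=snap('scene','s1')
print(bot.get_obs()['ft_force'])
cv2.imwrite('pics/v1.png',np.hstack([cv2.resize(a,(400,300)),cv2.resize(b[190:310,220:380],(400,300))]))
E
```

```text
clock: 1.73
eef_pos: [0.6596, -0.2213, 0.1279]
tool_rot: [0.611, 0.791, -0.002, -0.004]
ft_force: [-0.7, -0.2, -1.3]
grip_width: 0.0
[-0.46710055  0.26330246  0.32985072]
```

View pics/v1.png

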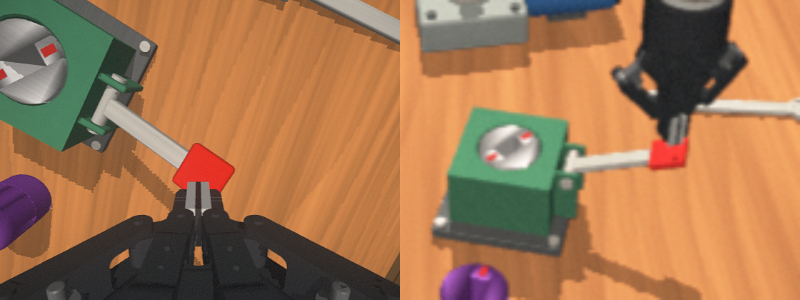

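The closed tips hang over the red pad (wrist crop: pad centre (204,168), tips (200,188); the side view agrees). I'm checking the offset numerically.

```bash
python3 - <<'E'
from h import *
print(px2w('w1',(204*1.4,168*1.4),.103), bot.get_obs()['eef_pos'])
e=bot.get_obs()['eef_pos'];print(w2px('w1',e+[0,0,-.008])/1.4)
c=lambda x,y:px2w('w1',(x*1.4,y*1.4),.076)
print(c(50,50),c(2,73))
E
```

```text
[ 0.66039144 -0.2071705   0.103     ] [ 0.66280971 -0.22216306  0.13362243]
[202.1599819  202.14930227]
[ 0.53003939 -0.15648812  0.076     ] [ 0.49617149 -0.18190847  0.076     ]
```

```bash
python3 -m jog '[[[0.002,0.006,-0.008,0,0,0,255],[0.002,0.006,-0.016,0,0,0,255],[0.002,0.006,-0.024,0,0,0,255],[0.002,0.006,-0.032,0,0,0,255],[0.002,0.006,-0.04,0,0,0,255],[0.002,0.006,-0.047,0,0,0,255],[0.002,0.006,-0.054,0,0,0,255],[0.002,0.006,-0.06,0,0,0,255],[0.002,0.006,-0.066,0,0,0,255],[0.002,0.006,-0.07,0,0,0,255]]]'
```

```text
clock: 2.72
eef_pos: [0.6685, -0.2159, 0.0646]
tool_rot: [0.61, 0.792, 0.002, 0.004]
ft_force: [3.6, -0.7, 6.4]
grip_width: 0.0001
```

```bash
python3 -m jog '[[[0,0,-0.004,0,0,0,255],[0,0,-0.008,0,0,0,255],[0,0,-0.012,0,0,0,255],[0,0,-0.015,0,0,0,255],[0,0,-0.015,0,0,0,255]]]'
```

```text
clock: 3.13
eef_pos: [0.6664, -0.2152, 0.0483]
tool_rot: [0.61, 0.792, 0.001, 0.002]
ft_force: [1.1, -0.2, 4.4]
grip_width: -0.0002
```

```bash
python3 -m jog '[[[0,0,-0.003,0,0,0,255],[0,0,-0.006,0,0,0,255],[0,0,-0.008,0,0,0,255],[0,0,-0.008,0,0,0,255]]]'
```

```text
clock: 3.47
eef_pos: [0.6659, -0.2151, 0.0439]
tool_rot: [0.61, 0.792, 0.001, 0.002]
ft_force: [-5.1, 1.3, 17.1]
grip_width: -0.0004
```

Force rose to 17 N, so the stop is reached. I'm lifting off and looking from above the nest.

```bash
python3 -m jog '[[[0,0,0.04,0,0,0,255],[0,0,0.08,0,0,0,255],[0,0,0.12,0,0,0,255],[0,0,0.16,0,0,0,0],[-0.153,0.043,0.19,0,0,0,0],[-0.153,0.043,0.19,0,0,0,0],[-0.153,0.043,0.19,0,0,0,0],[-0.153,0.043,0.19,0,0,0,0],[-0.153,0.043,0.19,0,0,0,0],[-0.153,0.043,0.19,0,0,0,0]]]'
python3 - <<'E'
from h import *
a=snap('wrist','w2');b=snap('side','d2');s=snap('scene','s2')
o=bot.get_obs();print(o['ft_force'],o['eef_pos'],o['tool_rot'])
cv2.imwrite('pics/v2.png',np.hstack([cv2.resize(a,(400,300)),cv2.resize(b[190:310,220:380],(400,300))]))
E
```

```text
clock: 4.3
eef_pos: [0.5102, -0.1714, 0.2299]
tool_rot: [0.61, 0.792, -0.0, -0.0]
ft_force: [0.7, -0.2, 0.5]
grip_width: 0.0831
[ 0.66221701 -0.09271615 -0.20593851] [ 0.51324565 -0.17232886  0.2293327 ] [6.10344375e-01 7.92136019e-01 1.59669053e-04 4.95912606e-04]
```

View pics/v2.png

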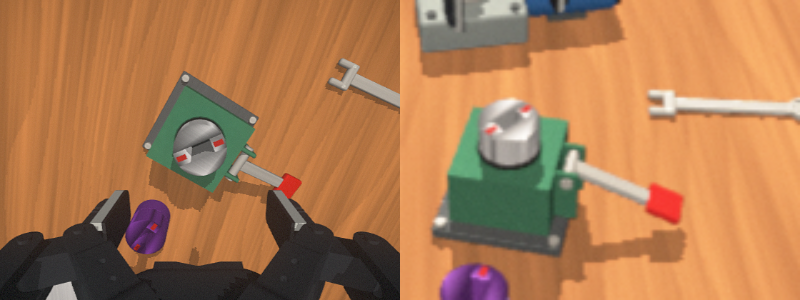

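The roller stands well proud of the nest and the lever is down (side crop). Wrist marks are at (182,158) and (219,142), side marks at (490,131) and (525,112).

```bash
python3 - <<'E'
from h import *
ang=lambda a,b:np.degrees(np.arctan2(*(b-a)[1::-1]))
a,b=[px2w('w2',np.array(u)*1.4,.112) for u in((182,158),(219,142))];print((a+b)/2,ang(a,b),np.linalg.norm(b-a))
a,b=[px2w('d2',(220+(u[0]-400)/2.5,190+u[1]/2.5),.112) for u in((490,131),(525,112))];print((a+b)/2,ang(a,b),np.linalg.norm(b-a))
# automatic red marks
for fn,pred in (('w2',(.5135,-.172,.112)),('d2',(.5135,-.172,.112)),('s2',(.5135,-.172,.112))):
    im=cv2.imread(f'pics/{fn}.png').astype(int);m=((im[...,2]>110)&(im[...,2]>2*im[...,1])&(im[...,2]>2*im[...,0])).astype(np.uint8)
    n,_,st,ce=cv2.connectedComponentsWithStats(m)
    q=w2px(fn,pred);k=[i for i in range(1,n) if np.linalg.norm(ce[i]-q)<45 and st[i,4]>3]
    P=[px2w(fn,ce[i],.112) for i in k];print(fn,q,[(st[i,4],ce[i].round(1),p.round(4)) for i,p in zip(k,P)])
    if len(P)==2:print((P[0]+P[1])/2,ang(*P))
E
```

```text
[ 0.51263787 -0.17026058  0.112     ] 38.9732553543078 0.044894271904131415
[ 0.51260215 -0.17562451  0.112     ] 34.917512558466214 0.04269444041242682
w2 [280.93183558 212.41828025] [(np.int32(98), array([305.7, 199.8]), array([ 0.5296, -0.1571,  0.112 ])), (np.int32(97), array([253.7, 221.1]), array([ 0.4943, -0.1845,  0.112 ]))]
[ 0.51196572 -0.17078512  0.112     ] -142.1068160671044
d2 [263.36036262 237.52197122] [(np.int32(6), array([270. , 232.8]), array([ 0.5306, -0.1563,  0.112 ])), (np.int32(4), array([256. , 241.5]), array([ 0.4952, -0.1847,  0.112 ]))]
[ 0.51291933 -0.17050676  0.112     ] -141.2029357848474
s2 [224.98724323 184.34042633] [(np.int32(5), array([221., 179.]), array([ 0.4941, -0.1891,  0.112 ])), (np.int32(5), array([227.2, 188.8]), array([ 0.5298, -0.1615,  0.112 ]))]
[ 0.51198318 -0.17529274  0.112     ] 37.70373977184289
```

```bash
python3 -m jog '[[[0,0.001,-0.04,0,0,0,0],[0,0.001,-0.075,0,0,0,0],[0,0.001,-0.1,0,0,0,0],[0,0.001,-0.12,0,0,0,0],[0,0.001,-0.132,0,0,0,0],[0,0.001,-0.139,0,0,0,0],[0,0.001,-0.139,0,0,0,0]]]'
python3 -m jog '[[[0,0,0,0,0,0,255],[0,0,0,0,0,0,255],[0,0,0,0,0,0,255],[0,0,0,0,0,0,255],[0,0,0,0,0,0,255],[0,0,0,0,0,0,255],[0,0,0,0,0,0,255]]]'
```

```text
clock: 5.03
eef_pos: [0.5119, -0.1709, 0.0879]
tool_rot: [0.61, 0.792, -0.001, -0.002]
ft_force: [-0.5, 0.5, -0.6]
grip_width: 0.0852
clock: 5.62
eef_pos: [0.513, -0.1715, 0.0916]
tool_rot: [0.61, 0.792, 0.0, 0.001]
ft_force: [-0.2, -0.8, 5.5]
grip_width: 0.0581
```

```bash
python3 -m jog '[[[0,0,0.01,0,0,0,255],[0,0,0.025,0,0,0,255],[0,0,0.045,0,0,0,255],[0,0,0.07,0,0,0,255],[0,0,0.1,0,0,0,255],[0,0,0.13,0,0,0,255],[0,0,0.13,0,0,0,255],[0,0,0.13,0,0,0,255]]]'
python3 -m jog '[[[-0.03,0.18,0,0,0,-33,255],[-0.03,0.18,0,0,0,-33,255],[-0.03,0.18,0,0,0,-33,255],[-0.03,0.18,0,0,0,-33,255],[-0.03,0.18,0,0,0,-33,255],[-0.03,0.18,0,0,0,-33,255],[-0.03,0.18,0,0,0,-33,255],[-0.03,0.18,0,0,0,-33,255]]]'
python3 - <<'E'
from h import *
a=snap('wrist','w3');b=snap('side','d3');s=snap('scene','s3')
o=bot.get_obs();print(o['ft_force'],o['eef_pos'],o['tool_rot'],o['grip_width'])
E
```

```text
clock: 6.28
eef_pos: [0.5129, -0.1711, 0.2218]
tool_rot: [0.61, 0.792, 0.001, 0.001]
ft_force: [0.2, 0.1, -3.8]
grip_width: 0.0585
clock: 6.95
eef_pos: [0.4811, 0.0089, 0.2187]
tool_rot: [0.81, 0.587, -0.002, -0.001]
ft_force: [-0.2, -0.2, -2.8]
grip_width: 0.0583
[-0.20707432 -0.12140961 -3.40659732] [0.48194441 0.00790665 0.21961529] [ 8.10604912e-01  5.85592941e-01 -6.75366089e-04 -3.57376669e-04] 0.05814253444345635
```

View pics/w3.png

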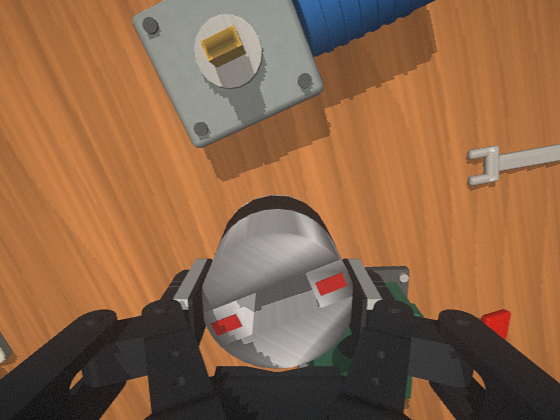

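The wrist view shows the gripped roller (marks (227,324) and (332,284)) and the drive head with its spindle at about (223,47). I'm enlarging the spindle.

```bash
python3 - <<'E'
from h import *
a=cv2.imread('pics/w3.png');cv2.imwrite('pics/c3.png',cv2.resize(a[0:150,130:330],(800,600),interpolation=cv2.INTER_CUBIC))
E
```

```text
(no output)
```

View pics/c3.png

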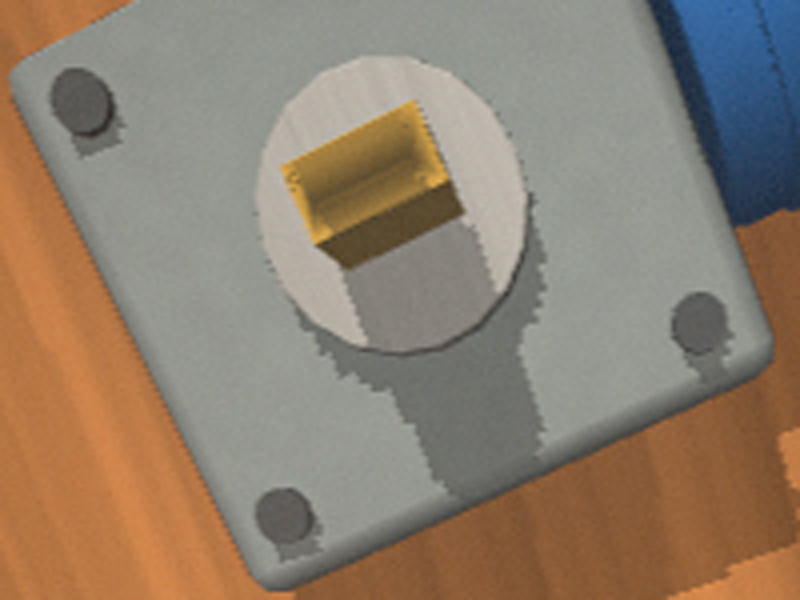

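```bash
python3 - <<'E'
from h import *
from scipy.spatial.transform import Rotation as R
ang=lambda a,b:np.degrees(np.arctan2(*(b-a)[1::-1]))
C=lambda x,y,z:px2w('w3',(130+x/4-.4,y/4-.4),z)
print('collar',C(392,202,.056), 'widths',np.linalg.norm(C(257,202,.056)-C(527,202,.056)),np.linalg.norm(C(392,55,.056)-C(392,350,.056)))
q=[C(283,165,.09),C(415,102,.09),C(450,182,.09),C(316,245,.09)]
print('shoulder',np.mean(q,0),ang(q[0],q[1]),ang(q[3],q[2]),[np.linalg.norm(q[i]-q[i-1]) for i in range(4)])
print('base edge',ang(C(348,268,.056),C(462,213,.056)))
b=[C(82,102,.05),C(285,515,.05),C(700,323,.05)];print('bolts',ang(b[1],b[2]),ang(b[0],b[1])+90,[np.linalg.norm(b[i]-b[i-1]) for i in range(3)],(b[0]+b[2])/2)
print('edge',ang(C(275,590,.046),C(770,370,.046)))
im=cv2.imread('pics/w3.png').astype(int);m=((im[...,2]>110)&(im[...,2]>2*im[...,1])&(im[...,2]>2*im[...,0])).astype(np.uint8)
n,_,st,ce=cv2.connectedComponentsWithStats(m)
k=[i for i in range(1,n) if st[i,4]>50 and 215<ce[i][0]<350 and ce[i][1]>250];k.sort(key=lambda i:ce[i][0])
P=[px2w('w3',ce[i],.240) for i in k];print(ce[k],P,'mid',(P[0]+P[1])/2,ang(*P),np.linalg.norm(P[1]-P[0]))
o=bot.get_obs();print(o['eef_pos'],R.from_quat(o['tool_rot']).as_matrix().round(3))
E
```

```text
collar [0.47998866 0.13909313 0.056     ] widths 0.05521138303616321 0.05506905858051088
shoulder [0.47979666 0.13785154 0.09      ] 4.5839253470763826 4.661860558873671 [np.float64(0.014203007444954768), np.float64(0.026155588517127404), np.float64(0.014167721083517756), np.float64(0.026891475100726342)]
base edge 5.340303433797122
bolts 5.396022187441325 5.718457474173746 [np.float64(0.1342888569544928), np.float64(0.0896939087910939), np.float64(0.09943900225719417)] [0.47971958 0.13770499 0.05      ]
edge 4.887172422634396
[[226.09536785 324.55040872]
 [331.09876543 283.7037037 ]] [array([0.45914494, 0.00832291, 0.24      ]), array([0.50351066, 0.01279147, 0.24      ])] mid [0.4813278  0.01055719 0.24      ] 5.751487968841687 0.04459018980296161
[0.48194441 0.00790665 0.21961529] [[ 0.314  0.949 -0.002]
 [ 0.949 -0.314 -0.   ]
 [-0.001 -0.001 -1.   ]]
```

Sizes and angles agree: spindle about 5.1°, slot 5.75°. The spindle's y differs by 5 mm between cameras, so I'm looking again with the roller low beside the spindle. At equal depth the wrist camera's bias cancels.

```bash
python3 -m jog '[[[-0.021,0.061,0,0,0,-0.5,255],[-0.021,0.061,-0.03,0,0,-0.5,255],[-0.021,0.061,-0.06,0,0,-0.5,255],[-0.021,0.061,-0.085,0,0,-0.5,255],[-0.021,0.061,-0.1,0,0,-0.5,255],[-0.021,0.061,-0.106,0,0,-0.5,255],[-0.021,0.061,-0.106,0,0,-0.5,255],[-0.021,0.061,-0.106,0,0,-0.5,255]]]'
python3 - <<'E'
from h import *
a=snap('wrist','w4');o=bot.get_obs();print(o['ft_force'],o['eef_pos'],o['tool_rot'])
cv2.imwrite('pics/c4.png',cv2.resize(a[0:345,140:420],None,fx=1.73,fy=1.73,interpolation=cv2.INTER_CUBIC))
E
```

```text
clock: 7.77
eef_pos: [0.4618, 0.0694, 0.1148]
tool_rot: [0.813, 0.582, 0.0, 0.0]
ft_force: [-0.4, -0.2, -3.4]
grip_width: 0.0582
[-0.51198963 -0.25770084 -3.45501804] [0.46234425 0.06955902 0.11546704] [8.13074827e-01 5.82158311e-01 9.06683911e-04 4.52558885e-04]
```

View pics/c4.png

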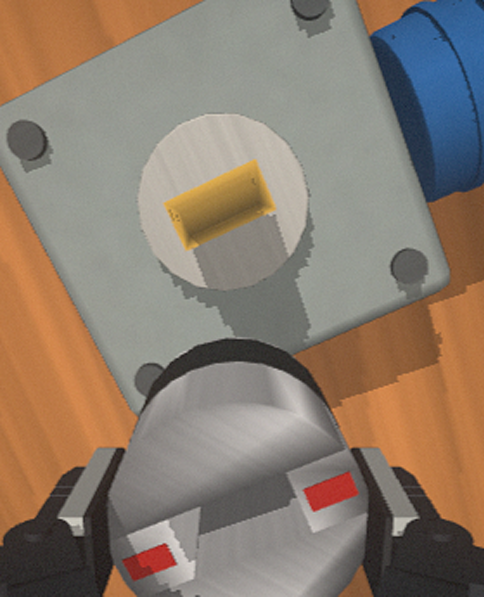

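```bash
python3 - <<'E'
from h import *
ang=lambda a,b:np.degrees(np.arctan2(*(b-a)[1::-1]))
C=lambda x,y,z:px2w('w4',(140+x/1.73-.2,y/1.73-.2),z)
print('collar',C(223,201,.056),np.linalg.norm(C(138,201,.056)-C(308,201,.056)))
q=[C(165,207,.09),C(258,160,.09),C(273,207,.09),C(190,250,.09)]
print('shoulder',np.mean(q,0),ang(q[0],q[1]),ang(q[3],q[2]),[np.linalg.norm(q[i]-q[i-1]) for i in range(4)])
b=[C(24,139,.05),C(150,380,.05),C(407,265,.05),C(309,3,.05)];print('bolts',ang(b[1],b[2]),ang(b[0],b[3]),(b[0]+b[2])/2)
im=cv2.imread('pics/w4.png').astype(int);m=((im[...,2]>110)&(im[...,2]>2*im[...,1])&(im[...,2]>2*im[...,0])).astype(np.uint8)
n,_,st,ce=cv2.connectedComponentsWithStats(m)
k=[i for i in range(1,n) if st[i,4]>50 and 190<ce[i][0]<370 and ce[i][1]>250];k.sort(key=lambda i:ce[i][0])
P=[px2w('w4',ce[i],.136) for i in k];print(ce[k],'mid',(P[0]+P[1])/2,ang(*P),np.linalg.norm(P[1]-P[0]))
# tin-brass mask
h=cv2.cvtColor(cv2.imread('pics/w4.png'),cv2.COLOR_BGR2HSV)
d=np.load('pics/w4.npz');print(d['T'][:3,3])
E
```

```text
collar [0.48004434 0.13912035 0.056     ] 0.055121330129522146
shoulder [0.47989776 0.1376852  0.09      ] 6.738521819200915 7.881332783806585 [np.float64(0.013038054439230042), np.float64(0.027520926167694092), np.float64(0.012579951875663686), np.float64(0.025213334202931235)]
bolts 5.855916372691283 4.228454791289988 [0.47900512 0.13850759 0.05      ]
[[226.13150685 324.63561644]
 [331.03448276 283.67241379]] mid [0.46196005 0.07089679 0.136     ] 5.030402443455106 0.04457938521055363
[0.48455089 0.1376054  0.25012097]
```

Wrist views 3 and 4 agree on the spindle at different depths, and relative to the roller it lies at (+18, +67.5) mm. I'm raising 42 mm, moving over and checking from the fixed cameras.

```bash
python3 -m jog '[[[0,0,0.04,0,0,0,255],[0,0,0.042,0,0,0,255],[0,0,0.042,0,0,0,255],[0.009,0.034,0.042,0,0,0,255],[0.018,0.0675,0.042,0,0,0,255],[0.018,0.0675,0.042,0,0,0,255],[0.018,0.0675,0.042,0,0,0,255],[0.018,0.0675,0.042,0,0,0,255]]]'
python3 - <<'E'
from h import *
b=snap('side','d5');s=snap('scene','s5');o=bot.get_obs();print(o['ft_force'],o['eef_pos'],o['tool_rot'])
cv2.imwrite('pics/c5.png',np.hstack([cv2.resize(s[150:230,280:360],(400,400),interpolation=cv2.INTER_CUBIC),cv2.resize(b[130:230,200:300],(400,400),interpolation=cv2.INTER_CUBIC)]))
E
```

```text
clock: 8.48
eef_pos: [0.4786, 0.1373, 0.1559]
tool_rot: [0.813, 0.583, -0.001, -0.0]
ft_force: [-0.1, 0.4, -3.3]
grip_width: 0.0579
[-0.69273332  0.29224483 -2.92617332] [0.47856987 0.13660909 0.15604975] [ 8.13007969e-01  5.82252216e-01 -6.28711982e-04 -6.45857021e-05]
```

View pics/c5.png

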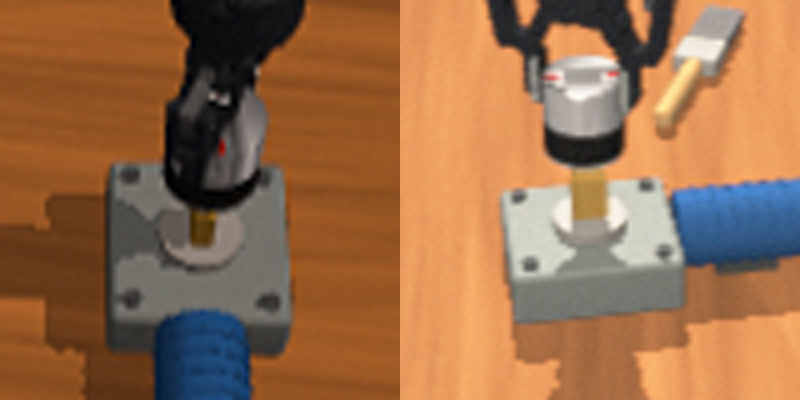

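```bash
python3 - <<'E'
from h import *
S=lambda p:(w2px('s5',p)-[280,150]+.4)*5
D=lambda p:(w2px('d5',p)-[200,130]+.4)*4+[400,0]
for y in (.132,.1365):
  p=lambda z,x=.479:[x,y,z]
  print(y,'scene collar',S(p(.056)),'rollbottom',S(p(.115)),'top',S(p(.177)),'side collar',D(p(.056)),'rollbot',D(p(.115)),'top',D(p(.177)))
print('edges scene collar',[S([.48,.1365+d,.056]) for d in(-.028,.028)],'roller bottom',[S([.48,.1365+d,.115]) for d in(-.03,.03)])
print('edges side collar',[D([.479+d,.1365,.056]) for d in(-.028,.028)],'roller bottom',[D([.479+d,.1365,.115]) for d in(-.03,.03)])
E
```

```text
0.132 scene collar [197.88269333 227.41713973] rollbottom [205.9714814  174.96385067] top [215.22152719 114.98016439] side collar [586.95988346 217.339244  ] rollbot [584.35296017 151.88565512] top [581.44777377  78.94339548]
0.1365 scene collar [204.67149605 228.10774835] rollbottom [213.04199004 175.66862967] top [222.61440513 115.69976625] side collar [586.8000664  213.90694051] rollbot [584.1957449  148.53523247] top [581.29392677  75.6959893 ]
edges scene collar [array([162.36982772, 225.04860836]), array([246.91061908, 233.6527921 ])] roller bottom [array([165.85673483, 172.23660695]), array([260.1975341 , 181.64499345])]
edges side collar [array([549.75640624, 215.31147126]), array([623.71998767, 212.50710139])] roller bottom [array([543.36200447, 149.96254152]), array([624.87919971, 147.11317653])]
```

The fixed cameras suggest about +2 to 3 mm in x and −1 mm in y. I'm correcting, then lowering onto the taper while watching the forces.

```bash
python3 -m jog '[[[0.002,-0.0005,0,0,0,0,255],[0.002,-0.0005,-0.006,0,0,0,255],[0.002,-0.0005,-0.012,0,0,0,255],[0.002,-0.0005,-0.016,0,0,0,255],[0.002,-0.0005,-0.02,0,0,0,255],[0.002,-0.0005,-0.02,0,0,0,255]]]'
```

```text
clock: 9.08
eef_pos: [0.4803, 0.1366, 0.1351]
tool_rot: [0.813, 0.582, -0.001, -0.0]
ft_force: [-0.5, 0.1, -4.1]
grip_width: 0.058
```

```bash
python3 -m jog '[[[0,0,-0.003,0,0,0,255],[0,0,-0.006,0,0,0,255],[0,0,-0.008,0,0,0,255],[0,0,-0.008,0,0,0,255]]]'
```

```text
clock: 9.42
eef_pos: [0.4809, 0.1369, 0.1279]
tool_rot: [0.813, 0.583, -0.0, -0.0]
ft_force: [0.2, 0.2, -4.1]
grip_width: 0.0579
```

```bash
python3 -m jog '[[[0,0,-0.006,0,0,0,255],[0,0,-0.012,0,0,0,255],[0,0,-0.018,0,0,0,255],[0,0,-0.022,0,0,0,255],[0,0,-0.025,0,0,0,255],[0,0,-0.025,0,0,0,255]]]'
```

```text
clock: 9.92
eef_pos: [0.4806, 0.1368, 0.1024]
tool_rot: [0.813, 0.583, -0.001, -0.0]
ft_force: [-0.1, 0.2, -4.2]
grip_width: 0.0579
```

```bash
python3 -m jog '[[[0,0,-0.002,0,0,0,255],[0,0,-0.003,0,0,0,255],[0,0,-0.004,0,0,0,255],[0,0,-0.004,0,0,0,255]]]'
```

```text
clock: 10.25
eef_pos: [0.4812, 0.137, 0.0994]
tool_rot: [0.813, 0.583, 0.0, 0.0]
ft_force: [-0.7, 0.3, -4.1]
grip_width: 0.0581
```

```bash
python3 -m jog '[[[0,0,-0.001,0,0,0,255],[0,0,-0.002,0,0,0,255],[0,0,-0.003,0,0,0,255],[0,0,-0.003,0,0,0,255]]]'
```

```text
clock: 10.58
eef_pos: [0.4812, 0.1372, 0.0981]
tool_rot: [0.813, 0.583, 0.001, 0.0]
ft_force: [-5.1, -0.4, 8.2]
grip_width: 0.0584
```

The upward force at z≈0.098 matches the expected collar height. I'm opening and retreating.

```bash
python3 -m jog '[[[0,0,0,0,0,0,0],[0,0,0,0,0,0,0],[0,0,0,0,0,0,0],[0,0,0,0,0,0,0],[0,0,0,0,0,0,0],[0,0,0,0,0,0,0],[0,0,0,0,0,0,0]]]'
python3 -m jog '[[[0,0,0.01,0,0,0,0],[0,0,0.03,0,0,0,0],[0,0,0.06,0,0,0,0],[0,0,0.1,0,0,0,0],[0,0,0.14,0,0,0,0],[0,0,0.14,0,0,0,0],[-0.02,-0.1,0.14,0,0,0,0],[-0.02,-0.1,0.14,0,0,0,0],[-0.02,-0.1,0.14,0,0,0,0],[-0.02,-0.1,0.14,0,0,0,0]]]'
python3 - <<'E'
from h import *
a=snap('wrist','w6');b=snap('side','d6');s=snap('scene','s6')
cv2.imwrite('pics/c6.png',np.hstack([cv2.resize(a,(400,300)),cv2.resize(b[140:230,210:330],(400,300),interpolation=cv2.INTER_CUBIC)]))
ang=lambda a,b:np.degrees(np.arctan2(*(b-a)[1::-1]))
for fn in('w6','d6','s6'):
    im=cv2.imread(f'pics/{fn}.png').astype(int);m=((im[...,2]>90)&(im[...,2]>1.9*im[...,1])&(im[...,2]>1.9*im[...,0])).astype(np.uint8)
    n,_,st,ce=cv2.connectedComponentsWithStats(m);q=w2px(fn,(.481,.137,.118))
    k=[i for i in range(1,n) if np.linalg.norm(ce[i]-q)<40 and st[i,4]>2];P=[px2w(fn,ce[i],.118) for i in k];print(fn,[p.round(4) for p in P])
    if len(P)==2:print((P[0]+P[1])/2,ang(*P),np.linalg.norm(P[0]-P[1]))
E
```

```text
clock: 11.17
eef_pos: [0.4812, 0.1369, 0.0963]
tool_rot: [0.813, 0.583, -0.0, 0.0]
ft_force: [-0.2, 0.2, 0.1]
grip_width: 0.0858
clock: 12.0
eef_pos: [0.4602, 0.034, 0.2372]
tool_rot: [0.814, 0.581, -0.0, 0.001]
ft_force: [0.2, 0.8, 0.9]
grip_width: 0.0855
w6 [array([0.5024, 0.1406, 0.118 ]), array([0.4578, 0.1372, 0.118 ])]
[0.48012524 0.13888878 0.118     ] -175.64193802452408 0.04476701187494321
d6 [array([0.5038, 0.1397, 0.118 ])]
s6 [array([0.4576, 0.1328, 0.118 ]), array([0.5019, 0.1355, 0.118 ])]
[0.47978336 0.13413405 0.118     ] 3.415973931287568 0.04435323812262675
```

View pics/c6.png

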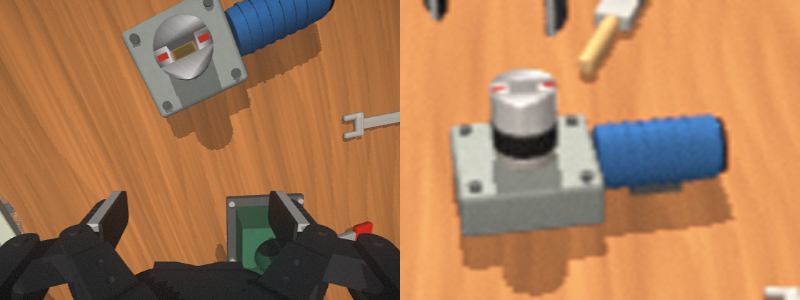

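The roller stands upright on the collar with the spindle visible in its slot (wrist crop (185,48), side crop (524,115)), and the gripper is clear. Handing in.

```bash
python3 -c "
from workcell import bot;print(bot.job_done())"
```

```text
the job is handed in; nothing more can be done
None
```

I pressed the ejector lever until the force rose to 17 N at its stop. I then gripped the raised roller, lifted it clear, turned it 33° and lowered it onto the spindle. It slid down with no side force until it met the collar at the expected height. I let go, backed off and handed the job in at about 12 s on the robot's clock.

**Last checks:**
- **Seating:** the roller is upright, with the brass spindle visible in its slot. The spacing of its paint marks fits a top about 118 mm above the bench, which is fully home.
- **Alignment:** the slot reads 3.4° (scene) to 4.4° (wrist), against about 5° for the spindle. That is well inside the 9° (0.16 rad) allowed.
- **Gripper:** it is open and clear of everything, with wrist force near zero.
- **Bystanders:** the arm never came near the wrench, tin, brush or billet. I did not measure their positions again at the end.

**What disagreed:** the cameras differed by up to about 5 mm on y: 0.134 m (scene) against 0.139 m (wrist) for the seated roller. I positioned by the offset between roller and spindle in a single wrist picture instead. The side camera found only one of the two paint marks in the last check.

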